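Post the rejected vials through the sprung flap of the glass-waste bin

TASK

Throw away the two red-capped reject vials into the glass-waste bin, one after the other: push the sprung flap open with each vial and hold it open while you let the vial drop right inside, then let the flap shut before fetching the next. Leave the two blue-capped vials standing where they are in the tray, and do not disturb the flask or the metal bottle.

Things in the scene. Friction and masses are not known exactly. Their poses are not given: they have to be found in the camera images.
- bin: Glass-waste bin: fixed, closed, opaque white box with a red band and a yellow lid, 200 (x) x 220 (y) x 235 mm high over all; walls and lid 6 mm thick, inner floor sloping down to +x; origin at the centre of its underside, z up. The slot is in the middle of its lid. The bin can be yawed by up to 0.35 rad
- slot (a point): Centre of the slot in the bin's lid, level with the lid's top; axes as the bin's. The slot is 66 mm along x and 140 mm along y. The steel flap that fills it (64 mm long, 3 mm thick, its top face 2.5 mm below the lid's top) is hinged along the slot's +x edge, the far one from the robot (dark hinge bar); its free -x edge swings down into the bin
- flap (a joint): Angle of the flap, rad: 0 shut (level), grows as it is pushed down into the bin, at most 1.35. A damped spring shuts it: 0.06 Nm at 0, 0.12 Nm at 1 rad. A vial's weight does not open it. Fingertips 35 mm below the lid's top, at the middle of the slot, keep it open at about 1 rad, which leaves a vial beside it room to fall
- skirt (a point): Middle of the lower edge of a fixed steel skirt that hangs in the bin under the slot's -x edge, reaching 41 mm below the lid's top. If only the vial keeps the flap open when it is let go, the flap may trap it against this skirt
- reject_a_mid (a point): Centre (half-way up, 44 mm above its foot) of a reject vial: upright amber glass vial, 22 mm diameter, 88 mm high, about 45 g, with a red cap (top 18 mm) and a red ring. z is its axis
- reject_b_mid (a point): Centre of the other red-capped reject vial, same size
- good_a_mid (a point): Centre of a good vial, same size but with a blue cap and ring: stays
- good_b_mid (a point): Centre of the other good blue-capped vial: stays
- tray: Low white tray that the four vials stand in, fixed, 200 x 200 mm, rim 12 mm high, origin at the centre of its underside; its floor is 4 mm thick, so the vials' feet are 4 mm above the work surface. Vials stand about 90 mm apart
- flask_mid (a point): A point on the axis of a clear glass flask with a blue stopper, 70 mm above its foot; 60 mm diameter at the bulb, 139 mm high: stays
- metal_bottle_mid (a point): Centre of a small aluminium bottle with a white cap, 52 mm diameter, 122 mm high: stays
There are look-alikes about, which are no part of the job. Leave any turquoise look-alike of the part that bears reject_a_mid alone.

How it is judged:
By the outcome, as a careful person would: the job done as asked, in the order asked, and still so for the second after the job is handed in, with the robot touching nothing.
It also fails if it takes over 69 s, if anything falls off the work surface, if the arm or the gripper's body presses on something with over 40 N, if the wrist force passes 120 N, or if a joint passes its speed limit or range.

ROBOT

A 7-joint arm with a two-finger parallel gripper is mounted at the origin on the work surface. World frame = base frame: x ahead of the robot, y to its left, z up, the work surface at z = 0. Lengths are in m, angles in degrees, forces in N, time in s.
With the tool pointing down it reaches from about 0.425 to 0.925 m from the base axis. Payload 6.8 kg.
Tool frame: the origin (TCP) lies midway between the tips of the shut fingers; the grasp point (between the pads) lies 19 mm behind it; z points along the fingers, x is the direction in which the jaws open and shut, and the axes are right-handed (so a half turn about z gives the same grasp; the last joint's range is limited). The gripper opens to 85 mm and grips with 20 to 120 N. Pads are 22 mm wide; open, the fingers measure 114 mm over their backs; the gripper's body (76 mm by 85 mm) begins 54 mm behind the grasp point. The pads swing forward as they close: fully open they stand 13 mm farther back than shut.
Start: joints at [-80.621, 27.33, 1.283, 89.118, -0.659, 63.558, -4.761], TCP at [0.181, 0.65, 0.231] pointing down, gripper open.
Joint ranges: [-169.35, 169.35], [-19.33, 120.38], [-80.79, 83.38], [13.8, 139.57], [-78.32, 258.32], [9.67, 109.79], [-169.56, 169.56]. Speed limits (degrees/s): [136.94, 136.94, 180, 180, 180, 180, 180].

INTERFACE

Orientations are given as [roll, pitch, yaw] about the fixed x, y, z axes, in that order (R = Rz(yaw) Ry(pitch) Rx(roll)).
In Python, from workcell import manip gives the robot as it stands.
- The arm moves only by the tool send_rows, never from a script. Its argument "rows" is text: rows parted by semicolons, each of 7 numbers parted by spaces: the shift along the tool's x, y, z in m, then the turn, a rotation vector about the tool's x, y, z in degrees, then the opening, from -1 (shut) to 1 (fully open). A call has 1 to 10 rows; each row shifts and turns the pose as measured when the row begins, along the tool's axes as they then stand; what a row does not reach is not made up. A row lasts 1/12 s, in which the tool goes at most 41.7 mm and 7.16 degrees, less where a joint would pass 70% of its speed; a pose out of reach is approached as far as the arm can. A call is refused whole if a number of a shift passes 0.0417 or a number of a turn 7.16, either way. A call with a gripper value outside its range is refused whole. The fingers move at their own pace and stop on an object; "squeeze" is the grip in N (left out, the last holds). Time passes only in rows, so rows that do not move let the fingers close. It gives the time, the measured TCP pose, the force and the opening at its end, in the units of the state.
- manip.sense(): the state, without advancing time (a new reading comes with each control period).
- manip.get_image(name): name is "side" or "top" or "wrist"; returns (picture, depth): 420x560x3 uint8, blue, green, red; 420x560 float32, m along the optical axis (not along the pixel's ray), 0 where there is no reading.
- manip.get_calibration(name): a dict with "K" (3x3 intrinsics, pixels), "k1" (the pictures are not rectified: a ray, as slopes to the right and down, at radius r is drawn at 1 + k1 r^2 times it, then the intrinsics apply), "rvec" (rotation vector, rad) and "tvec" (3), from world to camera coordinates, as OpenCV has them. Camera axes: x right, y down, z forward; pixel columns grow to the right and rows downward; lengths in m; the calibration is good to about 2 mm. A picture is of the moment at which its call begins: read the wrist's pose just before it. get_calibration takes no time and is no camera call; for the wrist camera it gives the pose at the moment of the call.
- manip.job_done(): hands the job in, once; it reports no verdict.
The state is a dict: "time": time; "q": joint angles; "joint_velocities": joint speeds; "joint_efforts": joint torques, N m; "tcp_pos": TCP position; "orientation": TCP orientation; "ft_force": force on the tool from outside, world axes, zero at the start; "wrist_torque": the same for the moment, N m; "gripper_width": finger opening in m.
Only numpy, scipy, OpenCV 4.12 (cv2) and the standard library are available. Lean on these libraries where they do the work, as an engineer would, in place of code of your own. Each camera call takes 0.05 s, during which the arm holds its last target.

## Working session

There is one attempt and no reset: what is moved stays moved. The work goes in short steps, Python scripts to look and compute and a tool call to move; the robot and the scene stay as the last step left them, time stands still between calls to the robot, and variables do not carry over. Pictures are saved under pics/ and viewed, and the job is handed in when it is done.

Besides the shell and the picture viewer there is one more tool, called after ">>>" by a JSON object that holds its "api" and its "payload". send_rows: Moves the arm, as the interface text tells. Its arguments: {"type":"object","properties":{"rows":{"type":"string"},"squeeze":{"type":"number"}},"required":["rows"]}

```bash
ls; mkdir -p pics
cat > h.py <<'E'
import numpy as np, cv2
from workcell import manip
def snap(n,tag):
    c=manip.get_calibration(n); im,d=manip.get_image(n)
    cv2.imwrite(f'pics/{tag}.png',im); np.savez(f'pics/{tag}.npz',im=im,d=d,K=c['K'],k1=c['k1'],rvec=c['rvec'],tvec=c['tvec'])
def load(tag): return dict(np.load(f'pics/{tag}.npz'))
def ray(z,u,v):
    K=z['K']; k1=float(z['k1'])
    s=cv2.undistortPoints(np.array([[[u,v]]],float),K,np.array([k1,0,0,0.]))[0,0]
    R=cv2.Rodrigues(z['rvec'])[0]; t=np.array(z['tvec']).ravel()
    return -R.T@t, R.T@np.array([s[0],s[1],1.])
def atz(z,u,v,h):
    o,d=ray(z,u,v); return o+d*(h-o[2])/d[2]
def atd(z,u,v):
    o,d=ray(z,u,v); return o+d*float(z['d'][int(round(v)),int(round(u))])
def proj(z,p):
    return cv2.projectPoints(np.array([p],float),z['rvec'],z['tvec'],z['K'],np.array([float(z['k1']),0,0,0]))[0][0,0]
E
python3 - <<'E'
from h import *
for n in ('side','top','wrist'): snap(n,n+'0')
print(manip.sense())
E
```

```text
pics
{'time': 0.15, 'q': array([-80.62154469,  27.36418292,   1.28128121,  89.16192456,
        -0.65991554,  63.55769562,  -4.76147853]), 'joint_velocities': array([-0.02934115, -0.08734212,  0.02913746, -0.22279292, -0.07798372,
       -0.05244284,  0.10582165]), 'joint_efforts': array([ 3.19558399e-03, -5.96922076e+01,  1.61048289e+00, -2.81490093e+01,
        1.26996450e-02,  6.53083407e-03, -1.70806281e-06]), 'tcp_pos': array([0.18109763, 0.64980946, 0.23058282]), 'orientation': array([1.79995236e+02, 7.63125206e-02, 7.44274580e+01]), 'ft_force': array([-0.78653957,  0.23680958,  0.08514141]), 'wrist_torque': array([0.00834216, 0.01688551, 0.01217012]), 'gripper_width': 0.08538140686232358}
```

View pics/side0.png

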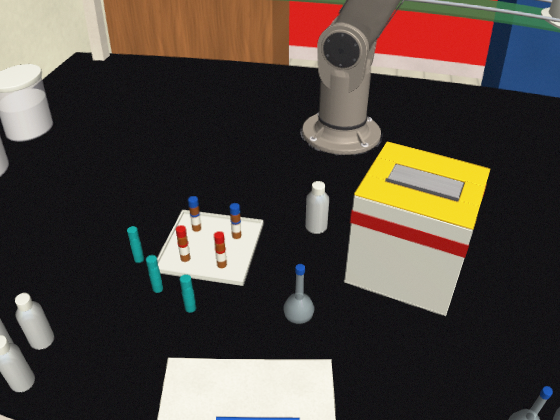

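View pics/top0.png

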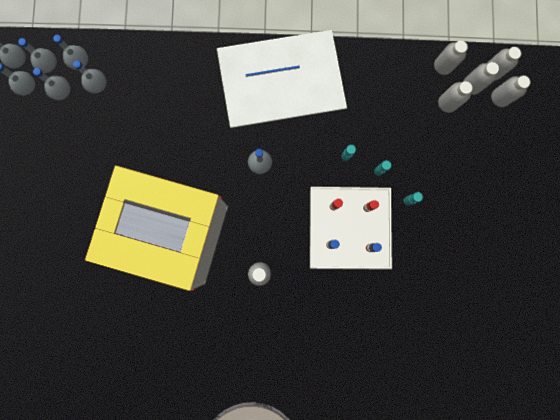

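View pics/wrist0.png

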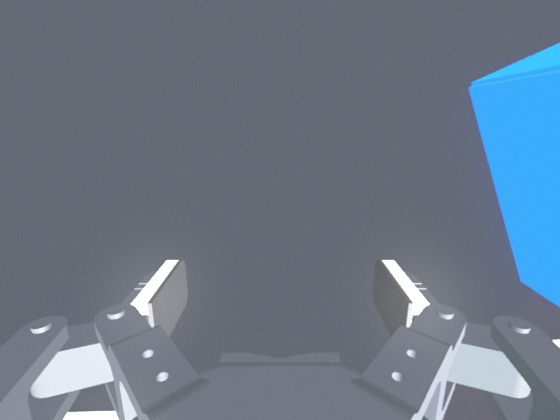

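The top view shows the tray with red caps at (337,204) and (373,205) and blue caps at (334,244) and (375,247). Turquoise look-alikes are at (350,149), (385,166) and (416,198). The bin is at (156,228), the flask at (260,160) and the metal bottle at (259,273).

Run:
```python
from h import *
np.set_printoptions(precision=4,suppress=True)
t=load('top0');s=load('side0');w=load('wrist0')
print('cam',ray(t,280,210)[0],ray(s,280,210)[0],ray(w,280,210)[0])
for n,u,v in [('ra',337,204),('rb',373,205),('ga',334,244),('gb',375,247),('t1',351,149),('t2',386,165),('t3',417,197),('flask',259,153),('bottle',259,274),('lidUL',115,166),('lidUR',219,195),('lidLR',191,290),('lidLL',85,261),('flap',152,228),('base',250,405)]:
    print(n,atd(t,u,v))
for n,u,v in [('ra',182,230),('rb',219,236),('ga',193,200),('gb',235,208),('lid',390,148),('flap',425,182)]:
    print(n,atd(s,u,v))
for u,v in [(530,150),(500,90),(200,100)]: print(u,v,atd(w,u,v))
print(proj(t,[.181,.65,.231]))
c=cv2.resize(t['im'][130:300,60:240],None,fx=4,fy=4,interpolation=cv2.INTER_CUBIC);cv2.imwrite('pics/binc.png',c[:600])
c=cv2.resize(t['im'][135:275,300:430],None,fx=4,fy=4,interpolation=cv2.INTER_CUBIC);cv2.imwrite('pics/trayc.png',c)
c=cv2.resize(s['im'][180:320,110:330],None,fx=3.6,fy=3.6,interpolation=cv2.INTER_CUBIC);cv2.imwrite('pics/trays.png',c)
```

```text
cam [ 0.4765 -0.0276  1.2539] [1.3703 0.1027 0.823 ] [0.1148 0.6684 0.3729]
ra [ 0.5977 -0.1862  0.0878]
rb [ 0.5969 -0.2687  0.0968]
ga [ 0.5045 -0.1802  0.0927]
gb [ 0.5    -0.2744  0.0966]
t1 [ 0.7286 -0.217   0.089 ]
t2 [ 0.6943 -0.3016  0.0832]
t3 [ 0.6195 -0.3737  0.0902]
flask [ 0.7015 -0.0023  0.1414]
bottle [ 0.4327 -0.0103  0.1258]
lidUL [0.647  0.2879 0.2338]
lidUR [ 0.6208  0.0974 -0.0005]
lidLR [ 0.3843  0.1572 -0.    ]
lidLL [ 0.4475  0.422  -0.003 ]
flap [0.5231 0.2067 0.232 ]
base [0.1135 0.0038 0.0052]
ra [ 0.605  -0.2643  0.0923]
rb [ 0.6057 -0.1837  0.0913]
ga [ 0.5065 -0.2737  0.0939]
gb [ 0.5148 -0.1747  0.0941]
lid [0.4297 0.1372 0.236 ]
flap [0.5275 0.2088 0.2311]
530 150 [0.2051 0.8883 0.0691]
500 90 [0.1453 0.8786 0.0491]
200 100 [ 0.07    0.5871 -0.    ]
[-78.0701 393.4636]
```

View pics/binc.png

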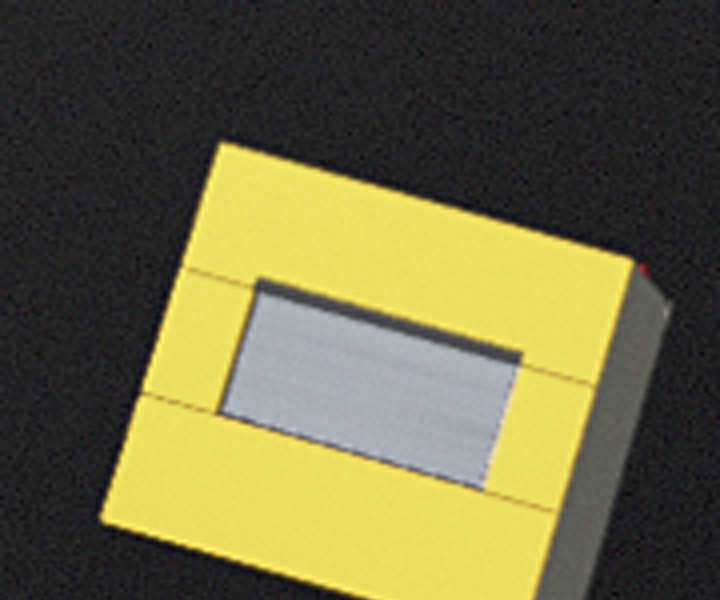

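View pics/trayc.png

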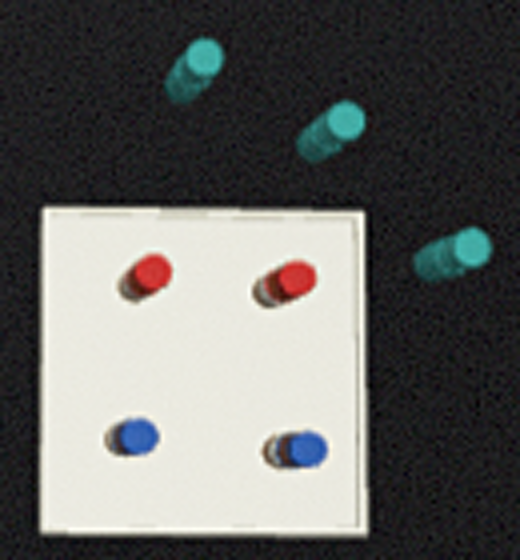

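View pics/trays.png

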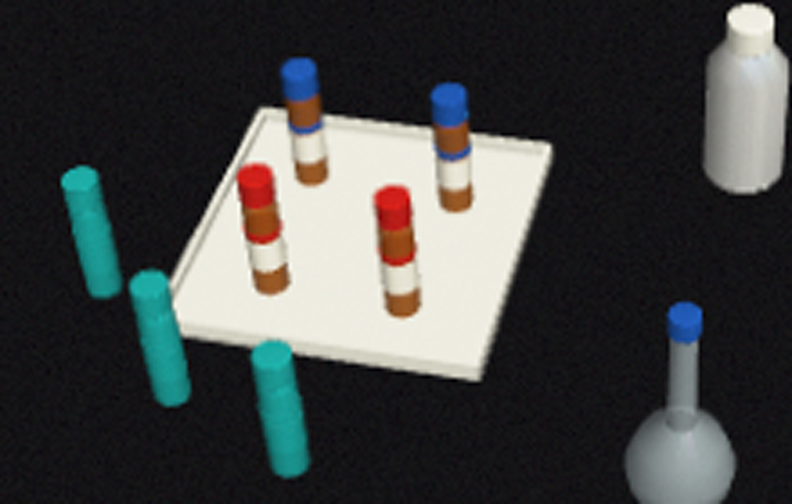

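Run:
```python
from h import *
np.set_printoptions(precision=4,suppress=True)
t=load('top0');s=load('side0')
def f(x,y,k,u0,v0): return (x+.5)/k-.5+u0,(y+.5)/k-.5+v0
for n,x,y in [('r1',153,272),('r2',297,279),('g1',139,436),('g2',308,449)]: print(n,atz(t,*f(x,y,4,300,135),.092))
for n,x,y in [('r2',256,173),('r1',393,195),('g2',300,67),('g1',450,92)]: print('side',n,atz(s,*f(x,y,3.6,110,180),.092))
P={}
for n,x,y in [('UL',220,143),('UR',633,260),('LL',101,520),('sUL',186,268),('sUR',594,384),('sLL',144,393),('sLR',553,510),('tUL',257,280),('tUR',521,353),('tLL',219,412),('tLR',484,490)]:
    P[n]=atz(t,*f(x,y,4,60,130),.235); print(n,P[n])
P['LR']=atz(t,190.5,290,.235)
for a in (['UL','UR','LL','LR'],['sUL','sUR','sLL','sLR'],['tUL','tUR','tLL','tLR']):
    q=[P[k] for k in a]; y=(q[0]-q[1]+q[2]-q[3])
    print(np.mean(q,0),'yaw',np.degrees(np.arctan2(-y[0],y[1])),np.linalg.norm(q[0]-q[1]),np.linalg.norm(q[0]-q[2]))
c=cv2.resize(s['im'][140:240,340:500],None,fx=5,fy=5,interpolation=cv2.INTER_CUBIC);cv2.imwrite('pics/bins.png',c)
```

```text
r1 [ 0.6006 -0.1876  0.092 ]
r2 [ 0.599  -0.2717  0.092 ]
g1 [ 0.5054 -0.1811  0.092 ]
g2 [ 0.5005 -0.2792  0.092 ]
side r2 [ 0.5983 -0.2695  0.092 ]
side r1 [ 0.6001 -0.1858  0.092 ]
side g2 [ 0.4983 -0.2768  0.092 ]
side g1 [ 0.5032 -0.1789  0.092 ]
UL [0.6481 0.2884 0.235 ]
UR [0.5944 0.0762 0.235 ]
LL [0.4557 0.3373 0.235 ]
sUL [0.5837 0.3019 0.235 ]
sUR [0.531  0.0934 0.235 ]
sLL [0.5199 0.3194 0.235 ]
sLR [0.4672 0.1115 0.235 ]
tUL [0.5786 0.2657 0.235 ]
tUR [0.5455 0.1308 0.235 ]
tLL [0.5114 0.2811 0.235 ]
tLR [0.4762 0.1464 0.235 ]
[0.5249 0.2064 0.235 ] yaw -14.206886924906435 0.2188803126213946 0.19848602280939587
[0.5254 0.2066 0.235 ] yaw -14.195920781013637 0.21503805392916459 0.06615794893688967
[0.528 0.206 0.235] yaw -14.209802565716645 0.13887306111837486 0.06895072074664527
```

View pics/bins.png

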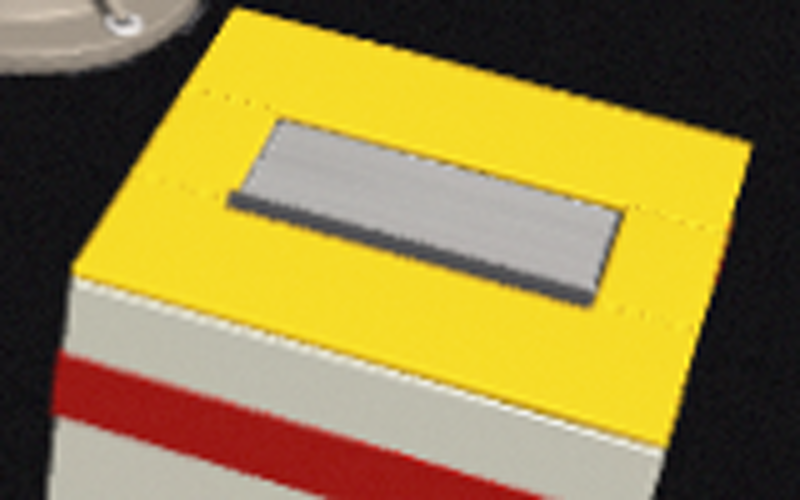

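Two red-capped vials stand in the tray. r1 is at (338,203) in the top view and r2 at (374,204), with the turquoise look-alikes outside the tray. The crop shows amber glass with a red cap and ring on both. Moving now: first up, then across.

>>> {"api": "send_rows", "payload": {"rows": "0 0 -0.03 0 0 -1.4 0.3; 0 0 -0.03 0 0 0 0.3; -0.0221 0.0291 -0.03 0 0 0 0.3; -0.0221 0.0291 0 0 0 0 0.3; -0.0221 0.0291 0 0 0 0 0.3; -0.0221 0.0291 0 0 0 0 0.3; -0.0221 0.0291 0 0 0 0 0.3; -0.0221 0.0291 0 0 0 0 0.3; -0.0221 0.0291 0 0 0 0 0.3; -0.0221 0.0291 0 0 0 0 0.3", "squeeze": 40}}

```text
time: 0.98
tcp_pos: [0.3589, 0.4232, 0.3167]
orientation: [-179.7, 0.4, 77.0]
ft_force: [0.4, -0.6, -0.3]
gripper_width: 0.0553
```

```bash
cat >> h.py <<'E'
from scipy.spatial.transform import Rotation as Ro
def to(p,yaw=75.8,n=10):
    s=manip.sense(); R=Ro.from_euler('xyz',s['orientation'],degrees=True)
    d=R.inv().apply(np.array(p)-s['tcp_pos']); G=Ro.from_euler('xyz',[180,0,yaw],degrees=True)
    r=(R.inv()*G).as_rotvec(degrees=True)
    print('t',round(s['time'],2),'pos',s['tcp_pos'].round(4),s['orientation'].round(2),'F',s['ft_force'].round(1),'w',round(s['gripper_width'],4))
    print('delta',d.round(4),'norm/.0417',round(np.linalg.norm(d)/.0417,1),'per',n,(d/n).round(4),'rot',r.round(2))
E
python3 -c "
from h import *
to([.58,-.16,.31],n=18)"
```

```text
t 0.98 pos [0.3589 0.4232 0.3167] [-179.74    0.39   77.02] F [ 0.4 -0.6 -0.3] w 0.0553
delta [-0.5186  0.3465  0.0086] norm/.0417 15.0 per 18 [-0.0288  0.0192  0.0005] rot [-0.26  0.39  1.22]
```

>>> {"api": "send_rows", "payload": {"rows": "-0.0288 0.0192 0 0 0 0.4 0.3; -0.0288 0.0192 0 0 0 0.4 0.3; -0.0288 0.0192 0 0 0 0.4 0.3; -0.0288 0.0192 0 0 0 0 0.3; -0.0288 0.0192 0 0 0 0 0.3; -0.0288 0.0192 0 0 0 0 0.3; -0.0288 0.0192 0 0 0 0 0.3; -0.0288 0.0192 0 0 0 0 0.3; -0.0288 0.0192 0 0 0 0 0.3; -0.0288 0.0192 0 0 0 0 0.3"}}

```text
time: 1.82
tcp_pos: [0.4791, 0.0779, 0.3167]
orientation: [-179.7, 0.4, 75.6]
ft_force: [1.1, 1.1, -0.1]
gripper_width: 0.0557
```

```bash
python3 -c "
from h import *
to([.60,-.187,.22],n=10)"
```

```text
t 1.82 pos [0.4791 0.0779 0.3167] [-179.72    0.4    75.57] F [ 1.1  1.1 -0.1] w 0.0557
delta [-0.2257  0.1836  0.0974] norm/.0417 7.4 per 10 [-0.0226  0.0184  0.0097] rot [-0.28  0.4  -0.23]
```

>>> {"api": "send_rows", "payload": {"rows": "-0.0226 0.0184 0.006 -0.3 0.4 -0.2 0.3; -0.0226 0.0184 0.006 0 0 0 0.3; -0.0226 0.0184 0.01 0 0 0 0.3; -0.0226 0.0184 0.01 0 0 0 0.3; -0.0226 0.0184 0.01 0 0 0 0.3; -0.0226 0.0184 0.01 0 0 0 0.3; -0.0226 0.0184 0.01 0 0 0 0.3; -0.0226 0.0184 0.01 0 0 0 0.3; -0.0226 0.0184 0.01 0 0 0 0.3; -0.0226 0.0184 0.01 0 0 0 0.3"}}

```text
time: 2.65
tcp_pos: [0.6054, -0.2023, 0.2224]
orientation: [179.8, -0.2, 75.7]
ft_force: [-0.2, 0.5, 0.9]
gripper_width: 0.0555
```

```bash
python3 -c "
from h import *
snap('wrist','w1')
to([.60,-.187,.16],n=4)
w=load('w1')
for p in ([.6003,-.1867,.092],[.5987,-.2706,.092]): print(proj(w,p))"
```

```text
t 2.7 pos [ 0.6052 -0.2088  0.2204] [1.7978e+02 3.0000e-02 7.5410e+01] F [ 1.8 -4.2  0.5] w 0.0556
delta [ 0.0198 -0.0107  0.0604] norm/.0417 1.5 per 4 [ 0.0049 -0.0027  0.0151] rot [ 0.22  0.04 -0.39]
[294.99959793 189.68639515]
[204.33846048 210.43829538]
```

View pics/w1.png

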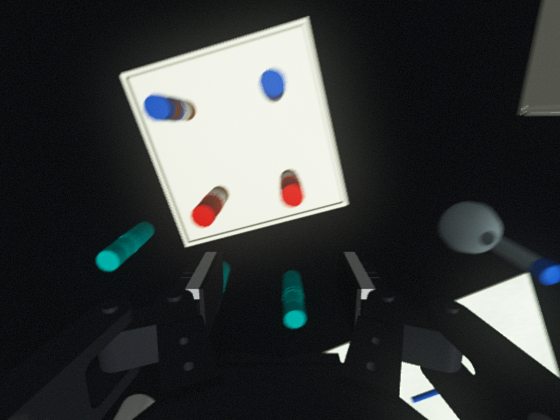

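The wrist view shows red caps at (292,195) and (204,216) and blue caps at (157,106) and (273,84). That is within about 5 px of my estimates, and the picture was taken while the arm was still moving. I'll centre over r1 and settle.

>>> {"api": "send_rows", "payload": {"rows": "0.01 -0.0055 0.015 0.2 0 -0.4 0.3; 0.01 -0.0055 0.02 0 0 0 0.3; 0 0 0.02 0 0 0 0.3; 0 0 0 0 0 0 0.3; 0 0 0 0 0 0 0.3"}}

```text
time: 3.12
tcp_pos: [0.5986, -0.1924, 0.1613]
orientation: [-179.9, 0.3, 75.3]
ft_force: [0.4, -0.5, 0.5]
gripper_width: 0.0556
```

```bash
python3 -c "
from h import *
snap('wrist','w2')
to([.60,-.187,.11],n=4)
w=load('w2')
for p in ([.6003,-.1867,.092],[.5987,-.2706,.092]): print(proj(w,p))"
```

```text
t 3.17 pos [ 0.5983 -0.1923  0.1613] [-179.85    0.27   75.34] F [ 0.2  1.  -0.1] w 0.0554
delta [0.0058 0.0004 0.0512] norm/.0417 1.2 per 4 [0.0014 0.0001 0.0128] rot [-0.15  0.26 -0.46]
[288.80500277 221.47480015]
[176.34300995 247.08622063]
```

View pics/w2.png

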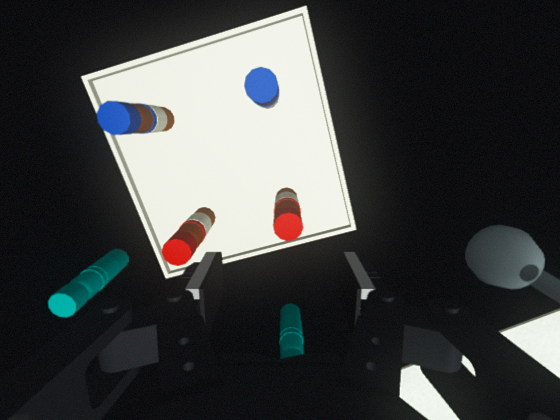

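```bash
python3 -c "
from h import *
w=load('w2')
print(atz(w,288.5,226.5,.092),atz(w,178,251.5,.092),atz(w,261.5,85,.092))
cv2.imwrite('pics/w2c.png',cv2.resize(w['im'][180:280,130:330],None,fx=4,fy=4,interpolation=cv2.INTER_CUBIC))"
```

```text
[ 0.60389291 -0.18783373  0.092     ] [ 0.60227749 -0.27060427  0.092     ] [ 0.50836106 -0.18118938  0.092     ]
```

View pics/w2c.png

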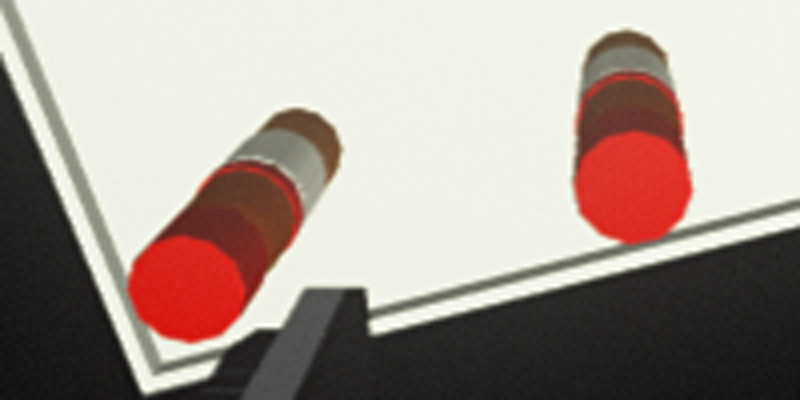

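>>> {"api": "send_rows", "payload": {"rows": "0.006 0.0023 0 -0.1 0.3 -0.5 0.3; 0 0 0.02 0 0 0 0.3; 0 0 0.025 0 0 0 0.3; 0 0 0.02 0 0 0 0.3; 0 0 0.015 0 0 0 0.3; 0 0 0 0 0 0 0.3"}}

```text
time: 3.67
tcp_pos: [0.6109, -0.1863, 0.0881]
orientation: [179.1, -0.3, 76.1]
ft_force: [-0.1, -0.2, 0.1]
gripper_width: 0.0557
```

```bash
python3 -c "
from h import *
to([.602,-.187,.046],n=3)"
```

```text
t 3.67 pos [ 0.6109 -0.1863  0.0881] [179.07  -0.26  76.08] F [-0.1 -0.2  0.1] w 0.0557
delta [-0.003  -0.0091  0.042 ] norm/.0417 1.0 per 3 [-0.001 -0.003  0.014] rot [ 0.93 -0.27  0.28]
```

>>> {"api": "send_rows", "payload": {"rows": "-0.002 -0.0085 0 0.9 -0.3 0.3 0.3; 0 0 0 0 0 0 0.3; 0 0 0 0 0 0 0.3"}}

```text
time: 3.92
tcp_pos: [0.6038, -0.1862, 0.0916]
orientation: [179.8, 0.0, 75.8]
ft_force: [0.2, 0.4, -0.6]
gripper_width: 0.0554
```

```bash
python3 -c "
from h import *
to([.602,-.187,.046],n=3)"
```

```text
t 3.92 pos [ 0.6038 -0.1862  0.0916] [1.7981e+02 2.0000e-02 7.5810e+01] F [ 0.2  0.4 -0.6] w 0.0554
delta [-0.0012 -0.0017  0.0456] norm/.0417 1.1 per 3 [-0.0004 -0.0006  0.0152] rot [0.19 0.02 0.01]
```

>>> {"api": "send_rows", "payload": {"rows": "-0.001 -0.0015 0.01 0.2 0 0 0.3; 0 0 0.012 0 0 0 0.3; 0 0 0.012 0 0 0 0.3; 0 0 0.01 0 0 0 0.3; 0 0 0 0 0 0 0.3; 0 0 0 0 0 0 0.3"}}

```text
time: 4.42
tcp_pos: [0.6038, -0.1873, 0.0458]
orientation: [179.8, -0.0, 75.8]
ft_force: [0.3, -0.3, 0.4]
gripper_width: 0.0556
```

```bash
python3 -c "
from h import *
snap('side','s1');snap('wrist','w3')
s=load('s1');w=load('w3')
cv2.imwrite('pics/s1w3.png',np.hstack([cv2.resize(s['im'][150:300,110:320],(420,300)),cv2.resize(w['im'],(380,300))]))
to([.602,-.187,.046],n=3)"
```

```text
t 4.52 pos [ 0.6039 -0.1872  0.0463] [ 1.7973e+02 -2.0000e-02  7.5830e+01] F [-0.6 -0.7  0.6] w 0.0556
delta [-0.0002 -0.0019  0.0003] norm/.0417 0.0 per 3 [-0.0001 -0.0006  0.0001] rot [ 0.27 -0.02  0.03]
```

View pics/s1w3.png

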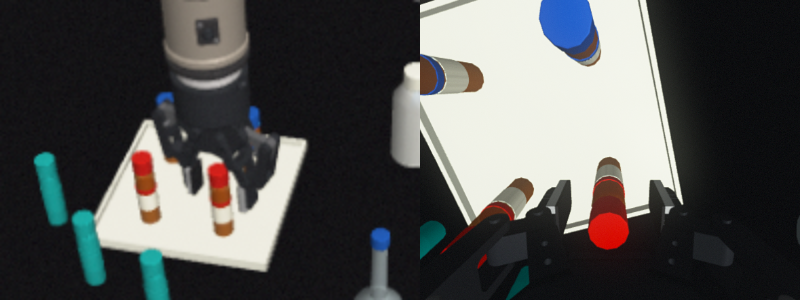

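The r1 vial stands midway between the pads (wrist panel, cap at about (608,230)), and the r2 vial is clear of the left finger. Closing now.

>>> {"api": "send_rows", "payload": {"rows": "0 0 0 0 0 0 -1; 0 0 0 0 0 0 -1; 0 0 0 0 0 0 -1; 0 0 0 0 0 0 -1; 0 0 0 0 0 0 -1; 0 0 0 0 0 0 -1", "squeeze": 40}}

```text
time: 5.02
tcp_pos: [0.605, -0.1876, 0.0479]
orientation: [179.6, -0.0, 75.8]
ft_force: [-0.4, -0.1, -1.2]
gripper_width: 0.0208
```

>>> {"api": "send_rows", "payload": {"rows": "0 0 -0.01 0 0 0 -1; 0 0 -0.02 0 0 0 -1; 0 0 -0.03 0 0 0 -1; 0 0 -0.035 0 0 0 -1; 0 0 -0.035 0 0 0 -1; 0 0 -0.03 0 0 0 -1; 0 0 -0.02 0 0 0 -1; 0 0 0 0 0 0 -1"}}

```text
time: 5.68
tcp_pos: [0.6017, -0.1878, 0.2391]
orientation: [179.8, -0.0, 75.7]
ft_force: [1.4, -0.8, -0.4]
gripper_width: 0.021
```

```bash
python3 -c "
from h import *
snap('side','s2')
to([.525,.2065,.33],n=16)"
```

```text
t 5.73 pos [ 0.6012 -0.1876  0.2375] [179.87  -0.    75.72] F [ 1.2 -0.5 -0.3] w 0.0209
delta [ 0.3631 -0.1708 -0.0929] norm/.0417 9.9 per 16 [ 0.0227 -0.0107 -0.0058] rot [ 0.13 -0.   -0.08]
```

View pics/s2.png

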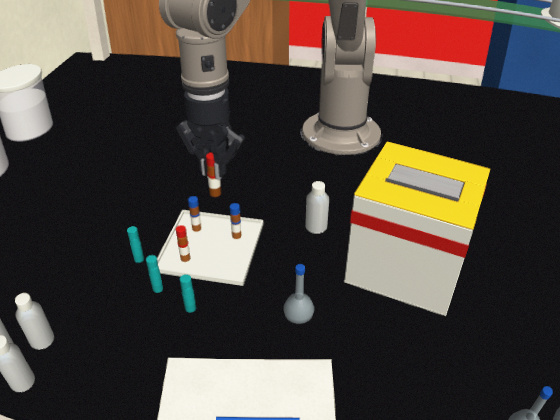

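The vial is held upright at (212,175) and the other three still stand. Carrying it to the bin now.

>>> {"api": "send_rows", "payload": {"rows": "0 0 -0.03 0 0 0 -1; 0.012 -0.005 -0.03 0 0 0 -1; 0.023 -0.011 -0.025 0 0 0 -1; 0.028 -0.013 -0.005 0 0 0 -1; 0.028 -0.013 0 0 0 0 -1; 0.028 -0.013 0 0 0 0 -1; 0.028 -0.013 0 0 0 0 -1; 0.028 -0.013 0 0 0 0 -1; 0.028 -0.013 0 0 0 0 -1; 0.028 -0.013 0 0 0 0 -1"}}

```text
time: 6.57
tcp_pos: [0.547, 0.0638, 0.3221]
orientation: [-179.3, 0.4, 74.7]
ft_force: [0.4, -0.1, -1.5]
gripper_width: 0.0208
```

```bash
python3 -c "
from h import *
to([.525,.2065,.33],n=8)"
```

```text
t 6.57 pos [0.547  0.0638 0.3221] [-179.31    0.45   74.72] F [ 0.4 -0.1 -1.5] w 0.0208
delta [ 0.1318 -0.0589 -0.0083] norm/.0417 3.5 per 8 [ 0.0165 -0.0074 -0.001 ] rot [-0.69  0.44 -1.09]
```

>>> {"api": "send_rows", "payload": {"rows": "0.025 -0.011 -0.003 -0.5 0.4 -0.8 -1; 0.025 -0.011 -0.002 0 0 0 -1; 0.022 -0.01 -0.002 0 0 0 -1; 0.018 -0.008 0 0 0 0 -1; 0.012 -0.006 0 0 0 0 -1; 0 0 0 0 0 0 -1; 0 0 0 0 0 0 -1; 0 0 0 0 0 0 -1"}}

```text
time: 7.23
tcp_pos: [0.5179, 0.1872, 0.3193]
orientation: [-178.9, 0.5, 76.4]
ft_force: [0.4, -0.9, -0.3]
gripper_width: 0.0209
```

```bash
python3 -c "
from h import *
snap('wrist','w4')
to([.525,.2065,.33],n=4)
w=load('w4')
for p in ([.525,.2065,.2325],[.525+.033*np.cos(.2478),.2065-.033*np.sin(.2478),.235]): print(proj(w,p))"
```

```text
t 7.28 pos [0.5181 0.1865 0.3193] [-178.92    0.54   76.33] F [ 0.6  0.  -0.9] w 0.021
delta [ 0.0209  0.0018 -0.011 ] norm/.0417 0.6 per 4 [ 0.0052  0.0005 -0.0027] rot [-1.07  0.54  0.53]
[307.72730802 218.88701429]
[306.57600034 260.14430786]
```

View pics/w4.png

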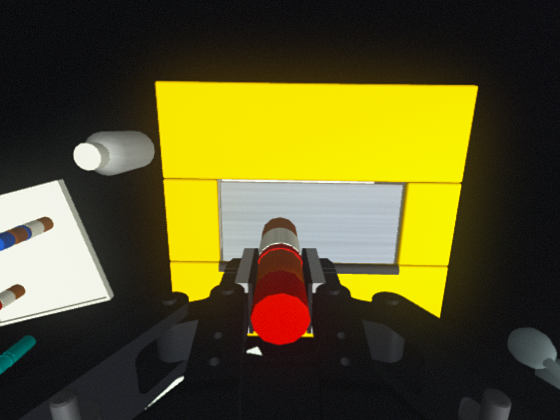

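```bash
python3 -c "
from h import *
w=load('w4')
q=np.array([atz(w,u,v,.235) for u,v in [(219,180),(405,182.5),(220,263.5),(399,266)]])
print(q,q.mean(0)); y=q[1]-q[0]+q[3]-q[2]; print(np.degrees(np.arctan2(-y[0],y[1])))
cv2.imwrite('pics/w4c.png',cv2.resize(w['im'][160:310,150:350],None,fx=4,fy=4,interpolation=cv2.INTER_CUBIC))"
```

```text
[[0.47999357 0.14946517 0.235     ]
 [0.51360569 0.28142133 0.235     ]
 [0.54401808 0.1314162  0.235     ]
 [0.57848517 0.26781776 0.235     ]] [0.52902563 0.20753012 0.235     ]
-14.23496604026762
```

View pics/w4c.png

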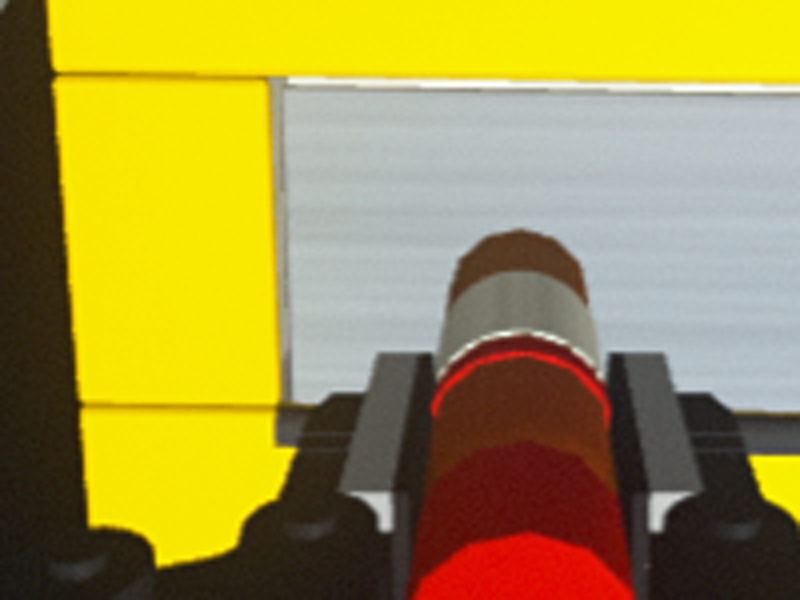

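The wrist view shows the flap spanning (219,180) to (402,266), and the vial hanging straight. The wrist camera puts the slot centre at (0.529, 0.2075), the top camera at (0.525, 0.2065), and I'll use (0.527, 0.207).

>>> {"api": "send_rows", "payload": {"rows": "0.012 0.001 0 -1 0.5 0.5 -1; 0.01 0.002 0 0 0 0 -1; 0 0 0 0 0 0 -1; 0 0 0 0 0 0 -1; 0 0 0 0 0 0 -1"}}

```text
time: 7.7
tcp_pos: [0.5283, 0.2012, 0.3186]
orientation: [-179.9, 0.2, 75.3]
ft_force: [-0.7, 0.1, -0.6]
gripper_width: 0.0212
```

```bash
python3 -c "
from h import *
to([.527,.207,.187],n=10)"
```

```text
t 7.7 pos [0.5283 0.2012 0.3186] [-179.92    0.2    75.31] F [-0.7  0.1 -0.6] w 0.0212
delta [ 0.0058 -0.0026  0.1316] norm/.0417 3.2 per 10 [ 0.0006 -0.0003  0.0132] rot [-0.08  0.2  -0.49]
```

>>> {"api": "send_rows", "payload": {"rows": "0.006 -0.0025 0.008 0 0.2 -0.5 -1; 0 0 0.012 0 0 0 -1; 0 0 0.012 0 0 0 -1; 0 0 0.008 0 0 0 -1; 0 0 0 0 0 0 -1; 0 0 0 0 0 0 -1"}}

```text
time: 8.2
tcp_pos: [0.5277, 0.2063, 0.2743]
orientation: [-179.9, -0.0, 75.8]
ft_force: [0.2, 0.4, 1.7]
gripper_width: 0.021
```

```bash
python3 -c "
from h import *
to([.527,.207,.187],n=10)"
```

```text
t 8.2 pos [0.5277 0.2063 0.2743] [-1.7994e+02 -1.0000e-02  7.5750e+01] F [0.2 0.4 1.7] w 0.021
delta [ 0.0004 -0.0008  0.0873] norm/.0417 2.1 per 10 [ 0.     -0.0001  0.0087] rot [-0.06 -0.01 -0.05]
```

>>> {"api": "send_rows", "payload": {"rows": "0 -0.0005 0.01 0 0 0 -1; 0 0 0.012 0 0 0 -1; 0 0 0.012 0 0 0 -1; 0 0 0.008 0 0 0 -1; 0 0 0 0 0 0 -1; 0 0 0 0 0 0 -1"}}

```text
time: 8.7
tcp_pos: [0.5291, 0.2076, 0.2358]
orientation: [179.9, -0.3, 75.7]
ft_force: [-1.7, 0.3, 2.6]
gripper_width: 0.0214
```

```bash
python3 -c "
from h import *
to([.527,.207,.187],n=10)
print(manip.sense()['wrist_torque'])"
```

```text
t 8.7 pos [0.5291 0.2076 0.2358] [179.87  -0.34  75.75] F [-1.7  0.3  2.6] w 0.0214
delta [-0.0013 -0.002   0.0488] norm/.0417 1.2 per 10 [-0.0001 -0.0002  0.0049] rot [ 0.13 -0.34 -0.05]
[ 0.06541258  0.32298533 -0.01612057]
```

>>> {"api": "send_rows", "payload": {"rows": "-0.001 -0.002 0.01 0.1 -0.3 0 -1; 0 0 0.012 0 0 0 -1; 0 0 0.012 0 0 0 -1; 0 0 0.01 0 0 0 -1; 0 0 0 0 0 0 -1; 0 0 0 0 0 0 -1"}}

```text
time: 9.2
tcp_pos: [0.5261, 0.2079, 0.1886]
orientation: [-180.0, -0.0, 75.8]
ft_force: [-1.4, 0.8, 0.9]
gripper_width: 0.0204
```

```bash
python3 -c "
from h import *
snap('wrist','w5');snap('side','s5')
to([.527,.207,.187],n=10)
s=load('s5');w=load('w5')
cv2.imwrite('pics/s5w5.png',np.hstack([cv2.resize(s['im'][60:260,310:520],(400,380)),cv2.resize(w['im'],(400,380))]))"
```

```text
t 9.3 pos [0.5259 0.2078 0.1889] [-1.7996e+02 -4.0000e-02  7.5820e+01] F [-3.2  0.2 -3.1] w 0.0212
delta [-0.0005  0.0013  0.0019] norm/.0417 0.1 per 10 [-0.0001  0.0001  0.0002] rot [-0.04 -0.04  0.02]
```

View pics/s5w5.png

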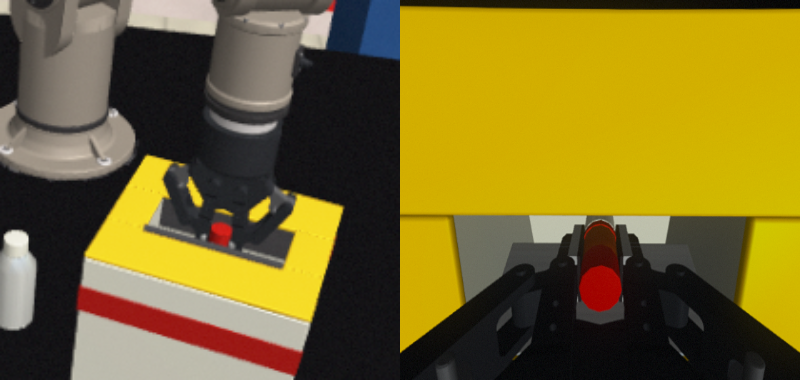

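The flap is well open, with the vial and fingertips inside the slot. Releasing to about 50 mm while I hold position.

>>> {"api": "send_rows", "payload": {"rows": "0 0 0 0 0 0 0.2; 0 0 0 0 0 0 0.2; 0 0 0 0 0 0 0.2; 0 0 0 0 0 0 0.2; 0 0 0 0 0 0 0.2; 0 0 0 0 0 0 0.2; 0 0 0 0 0 0 0.2; 0 0 0 0 0 0 0.2"}}

```text
time: 9.97
tcp_pos: [0.5262, 0.2091, 0.191]
orientation: [180.0, -0.2, 75.8]
ft_force: [-3.0, 0.6, 0.1]
gripper_width: 0.0512
```

```bash
python3 -c "
from h import *
snap('wrist','w6');snap('side','s6')
to([.527,.207,.187],n=10)
s=load('s6');w=load('w6')
cv2.imwrite('pics/s6w6.png',np.hstack([cv2.resize(s['im'][60:260,310:520],(400,380)),cv2.resize(w['im'],(400,380))]))"
```

```text
t 10.07 pos [0.5262 0.2091 0.191 ] [180.    -0.23  75.82] F [-2.3  1.4  0.4] w 0.0513
delta [-0.0019  0.0013  0.004 ] norm/.0417 0.1 per 10 [-0.0002  0.0001  0.0004] rot [ 0.   -0.23  0.02]
```

View pics/s6w6.png

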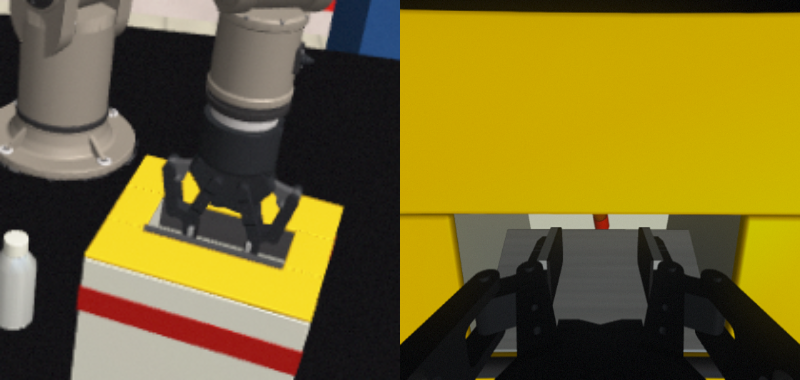

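The vial is gone from the fingers, and a red cap shows far down inside the bin at (600,222). I'll check its depth, then retreat straight up.

```bash
python3 -c "
from h import *
w=load('w6')
print([atd(w,280,v).round(3) for v in (239,242,245,248)]); print(w['im'][236:252:3,280])"
```

```text
[array([0.568, 0.199, 0.046]), array([0.573, 0.198, 0.043]), array([0.575, 0.197, 0.044]), array([0.579, 0.197, 0.043])]
[[  0 116 160]
 [  0  56 116]
 [ 14  54 111]
 [  8  30 152]
 [ 10  28 151]
 [  5  25 149]]
```

>>> {"api": "send_rows", "payload": {"rows": "0 0 -0.015 0 0 0 0.2; 0 0 -0.025 0 0 0 0.2; 0 0 -0.03 0 0 0 0.2; 0 0 -0.03 0 0 0 0.2; 0 0 -0.02 0 0 0 0.2; 0 0 0 0 0 0 0.2; 0 0 0 0 0 0 0.2; 0 0 0 0 0 0 0.2"}}

```text
time: 10.73
tcp_pos: [0.533, 0.2043, 0.3181]
orientation: [179.1, -0.3, 75.6]
ft_force: [-0.4, -0.8, 0.4]
gripper_width: 0.0512
```

```bash
python3 -c "
from h import *
snap('wrist','w7');snap('side','s7')
to([.600,-.271,.31],n=16)
s=load('s7');w=load('w7')
cv2.imwrite('pics/s7w7.png',np.hstack([cv2.resize(s['im'][60:260,310:520],(400,380)),cv2.resize(w['im'],(400,380))]))"
```

```text
t 10.83 pos [0.5322 0.2042 0.317 ] [ 1.7925e+02 -1.7000e-01  7.5560e+01] F [ 0.2  1.2 -0.4] w 0.0513
delta [-0.4433  0.1841  0.0081] norm/.0417 11.5 per 16 [-0.0277  0.0115  0.0005] rot [ 0.75 -0.17 -0.24]
```

View pics/s7w7.png

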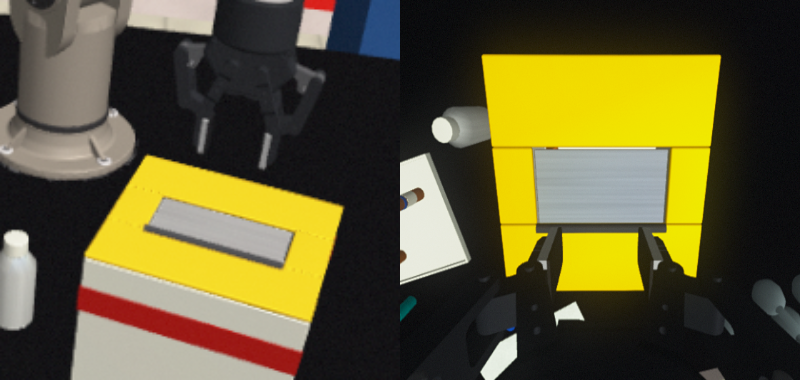

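The first vial lies at z≈0.045 on the bin floor, and the flap is shut. Next is the second reject (r2).

>>> {"api": "send_rows", "payload": {"rows": "-0.015 0.006 0 0.7 -0.2 -0.2 0.2; -0.028 0.0115 0 0 0 0 0.2; -0.033 0.0135 0 0 0 0 0.2; -0.033 0.0135 0 0 0 0 0.2; -0.033 0.0135 0 0 0 0 0.2; -0.033 0.0135 0 0 0 0 0.2; -0.033 0.0135 0 0 0 0 0.2; -0.033 0.0135 0 0 0 0 0.2; -0.033 0.0135 0 0 0 0 0.2; -0.033 0.0135 0 0 0 0 0.2"}}

```text
time: 11.67
tcp_pos: [0.577, -0.1258, 0.3038]
orientation: [-179.0, 0.5, 77.1]
ft_force: [0.1, 1.0, -0.1]
gripper_width: 0.0514
```

```bash
python3 -c "
from h import *
to([.601,-.271,.20],n=7)"
```

```text
t 11.67 pos [ 0.577  -0.1258  0.3038] [-178.99    0.48   77.07] F [ 0.1  1.  -0.1] w 0.0514
delta [-0.1353  0.0578  0.1039] norm/.0417 4.3 per 7 [-0.0193  0.0083  0.0148] rot [-1.01  0.49  1.26]
```

>>> {"api": "send_rows", "payload": {"rows": "-0.025 0.01 0.015 -0.7 0.4 0.8 0.3; -0.025 0.01 0.02 0 0 0 0.3; -0.025 0.01 0.02 0 0 0 0.3; -0.02 0.008 0.02 0 0 0 0.3; -0.015 0.006 0.015 0 0 0 0.3; 0 0 0 0 0 0 0.3; 0 0 0 0 0 0 0.3; 0 0 0 0 0 0 0.3"}}

```text
time: 12.33
tcp_pos: [0.587, -0.2603, 0.201]
orientation: [-179.1, 0.5, 75.4]
ft_force: [0.5, 0.8, 1.1]
gripper_width: 0.0556
```

```bash
python3 -c "
from h import *
to([.601,-.271,.15],n=7)"
```

```text
t 12.33 pos [ 0.587  -0.2603  0.201 ] [-179.06    0.54   75.39] F [0.5 0.8 1.1] w 0.0556
delta [-0.0063  0.0171  0.0508] norm/.0417 1.3 per 7 [-0.0009  0.0024  0.0073] rot [-0.95  0.54 -0.42]
```

>>> {"api": "send_rows", "payload": {"rows": "-0.003 0.008 0.01 -0.9 0.5 -0.4 0.3; -0.003 0.008 0.015 0 0 0 0.3; 0 0 0.015 0 0 0 0.3; 0 0 0.005 0 0 0 0.3; 0 0 0 0 0 0 0.3; 0 0 0 0 0 0 0.3"}}

```text
time: 12.83
tcp_pos: [0.6055, -0.2624, 0.1586]
orientation: [179.7, -0.2, 76.4]
ft_force: [-0.5, 0.7, -0.3]
gripper_width: 0.0551
```

```bash
python3 -c "
from h import *
snap('wrist','w8')
to([.6015,-.2705,.10],n=4)
w=load('w8')
for p in ([.5987,-.2706,.092],): print(proj(w,p))"
```

```text
t 12.88 pos [ 0.6058 -0.2623  0.1589] [179.67  -0.22  76.4 ] F [-0.7  0.2 -0.7] w 0.0555
delta [-0.0092 -0.0026  0.0588] norm/.0417 1.4 per 4 [-0.0023 -0.0006  0.0147] rot [ 0.33 -0.22  0.6 ]
[265.88374223 215.24097641]
```

View pics/w8.png

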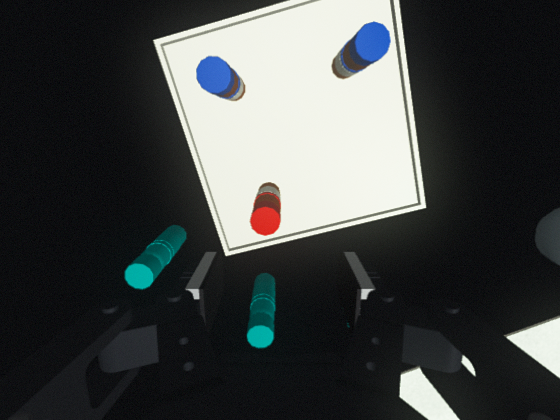

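The red cap is at (266,220) and both turquoise look-alikes are clear of the fingers' path. Centring and descending.

>>> {"api": "send_rows", "payload": {"rows": "-0.008 -0.0025 0.01 0.3 -0.2 0.6 0.3; -0.001 0 0.015 0 0 0 0.3; 0 0 0.02 0 0 0 0.3; 0 0 0.01 0 0 0 0.3; 0 0 0 0 0 0 0.3; 0 0 0 0 0 0 0.3"}}

```text
time: 13.38
tcp_pos: [0.6028, -0.2726, 0.1056]
orientation: [179.6, 0.1, 75.7]
ft_force: [-0.6, 0.5, -0.1]
gripper_width: 0.0557
```

```bash
python3 -c "
from h import *
to([.602,-.2705,.046],n=4)"
```

```text
t 13.38 pos [ 0.6028 -0.2726  0.1056] [1.7959e+02 6.0000e-02 7.5730e+01] F [-0.6  0.5 -0.1] w 0.0557
delta [ 0.0019 -0.0017  0.0596] norm/.0417 1.4 per 4 [ 0.0005 -0.0004  0.0149] rot [ 0.41  0.06 -0.07]
```

>>> {"api": "send_rows", "payload": {"rows": "0.0018 -0.0015 0.01 0.4 0 0 0.3; 0 0 0.015 0 0 0 0.3; 0 0 0.015 0 0 0 0.3; 0 0 0.012 0 0 0 0.3; 0 0 0.006 0 0 0 0.3; 0 0 0 0 0 0 0.3; 0 0 0 0 0 0 0.3"}}

```text
time: 13.97
tcp_pos: [0.6033, -0.2711, 0.0443]
orientation: [179.8, 0.1, 75.7]
ft_force: [0.7, -1.0, -0.5]
gripper_width: 0.0555
```

```bash
python3 -c "
from h import *
snap('side','s9');snap('wrist','w9')
s=load('s9');w=load('w9')
cv2.imwrite('pics/s9w9.png',np.hstack([cv2.resize(s['im'][150:300,110:320],(420,300)),cv2.resize(w['im'],(380,300))]))
to([.602,-.2705,.046],n=3)"
```

```text
t 14.07 pos [ 0.6035 -0.2712  0.0449] [1.7979e+02 8.0000e-02 7.5720e+01] F [ 0.1  0.2 -0.5] w 0.0555
delta [ 0.0003 -0.0017 -0.0011] norm/.0417 0.0 per 3 [ 0.0001 -0.0006 -0.0004] rot [ 0.21  0.08 -0.08]
```

View pics/s9w9.png

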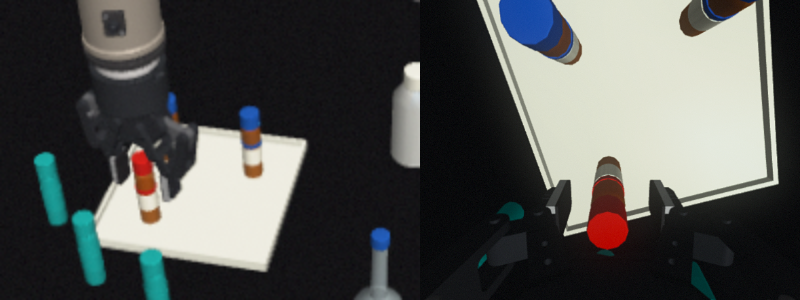

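The r2 vial is midway between the pads, with its cap at (607,230) in the wrist panel. Closing and lifting.

>>> {"api": "send_rows", "payload": {"rows": "0 0 0 0 0 0 -1; 0 0 0 0 0 0 -1; 0 0 0 0 0 0 -1; 0 0 0 0 0 0 -1; 0 0 0 0 0 0 -1; 0 0 0 0 0 0 -1", "squeeze": 40}}

```text
time: 14.57
tcp_pos: [0.6051, -0.272, 0.0477]
orientation: [179.5, 0.1, 75.7]
ft_force: [0.8, 0.4, -0.9]
gripper_width: 0.021
```

>>> {"api": "send_rows", "payload": {"rows": "0 0 -0.01 0 0 0 -1; 0 0 -0.02 0 0 0 -1; 0 0 -0.03 0 0 0 -1; 0 0 -0.035 0 0 0 -1; 0 0 -0.035 0 0 0 -1; 0 0 -0.035 0 0 0 -1; 0 0 -0.035 0 0 0 -1; 0 0 -0.03 0 0 0 -1; 0 0 0 0 0 0 -1"}}

```text
time: 15.32
tcp_pos: [0.6007, -0.2713, 0.2913]
orientation: [179.8, 0.1, 75.6]
ft_force: [1.1, -1.0, -0.6]
gripper_width: 0.0211
```

```bash
python3 -c "
from h import *
snap('side','s10')
to([.527,.207,.33],n=16)"
```

```text
t 15.37 pos [ 0.6    -0.2708  0.2889] [1.7996e+02 8.0000e-02 7.5580e+01] F [-0.2 -0.2 -0.3] w 0.0209
delta [ 0.4445 -0.1896 -0.0419] norm/.0417 11.6 per 16 [ 0.0278 -0.0118 -0.0026] rot [ 0.04  0.08 -0.22]
```

View pics/s10.png

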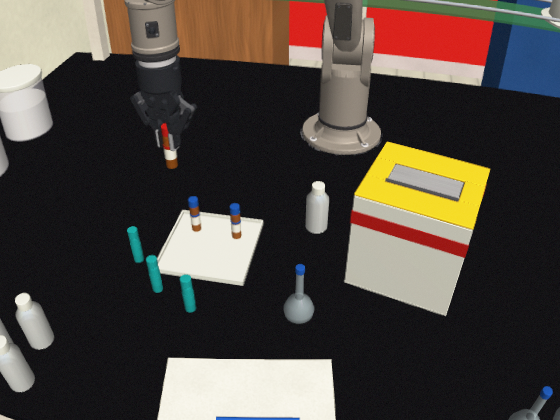

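The second vial is held at (169,150), and both blue-capped vials still stand at (194,215) and (235,222).

>>> {"api": "send_rows", "payload": {"rows": "0.012 -0.005 -0.015 0 0 -0.2 -1; 0.025 -0.0105 -0.015 0 0 0 -1; 0.03 -0.0128 -0.012 0 0 0 -1; 0.03 -0.0128 0 0 0 0 -1; 0.03 -0.0128 0 0 0 0 -1; 0.03 -0.0128 0 0 0 0 -1; 0.03 -0.0128 0 0 0 0 -1; 0.03 -0.0128 0 0 0 0 -1; 0.03 -0.0128 0 0 0 0 -1; 0.03 -0.0128 0 0 0 0 -1"}}

```text
time: 16.2
tcp_pos: [0.5456, 0.0294, 0.3245]
orientation: [-179.4, 0.5, 74.8]
ft_force: [0.7, 0.1, -2.2]
gripper_width: 0.0208
```

```bash
python3 -c "
from h import *
to([.527,.207,.33],n=8)"
```

```text
t 16.2 pos [0.5456 0.0294 0.3245] [-179.37    0.51   74.75] F [ 0.7  0.1 -2.2] w 0.0208
delta [ 0.1664 -0.0647 -0.0062] norm/.0417 4.3 per 8 [ 0.0208 -0.0081 -0.0008] rot [-0.64  0.5  -1.05]
```

>>> {"api": "send_rows", "payload": {"rows": "0.03 -0.0117 -0.003 -0.5 0.4 -0.8 -1; 0.03 -0.0117 -0.003 0 0 0 -1; 0.028 -0.011 -0.002 0 0 0 -1; 0.025 -0.0098 0 0 0 0 -1; 0.018 -0.007 0 0 0 0 -1; 0.008 -0.003 0 0 0 0 -1; 0 0 0 0 0 0 -1; 0 0 0 0 0 0 -1; 0 0 0 0 0 0 -1"}}

```text
time: 16.95
tcp_pos: [0.5176, 0.1908, 0.324]
orientation: [-179.1, 0.5, 76.3]
ft_force: [-0.5, -0.5, -0.5]
gripper_width: 0.021
```

```bash
python3 -c "
from h import *
to([.527,.207,.32],n=8)"
```

```text
t 16.95 pos [0.5176 0.1908 0.324 ] [-179.06    0.53   76.3 ] F [-0.5 -0.5 -0.5] w 0.021
delta [0.018  0.0054 0.0038] norm/.0417 0.5 per 8 [0.0022 0.0007 0.0005] rot [-0.94  0.53  0.5 ]
```

>>> {"api": "send_rows", "payload": {"rows": "0.01 0.003 0 -0.9 0.5 0.5 -1; 0.009 0.002 0 0 0 0 -1; 0 0 0 0 0 0 -1; 0 0 0 0 0 0 -1; 0 0 0 0 0 0 -1"}}

```text
time: 17.37
tcp_pos: [0.5298, 0.2039, 0.3239]
orientation: [179.9, 0.0, 75.2]
ft_force: [0.8, -0.0, -1.0]
gripper_width: 0.021
```

```bash
python3 -c "
from h import *
snap('wrist','w11')
to([.527,.207,.187],n=8)"
```

```text
t 17.42 pos [0.5297 0.2037 0.3239] [1.7989e+02 5.0000e-02 7.5210e+01] F [-0.2  0.1 -0.8] w 0.0211
delta [ 0.0026 -0.0038  0.1369] norm/.0417 3.3 per 8 [ 0.0003 -0.0005  0.0171] rot [ 0.11  0.05 -0.59]
```

View pics/w11.png

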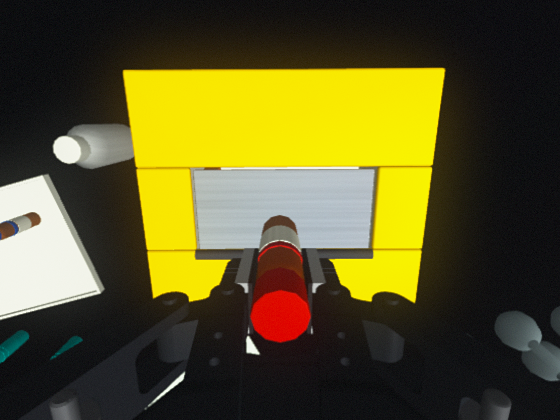

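The flap is shut, spanning (193,167) to (374,252), with the vial centred on it and straight. Descending in steps.

>>> {"api": "send_rows", "payload": {"rows": "0.0025 -0.0035 0.008 0.1 0 -0.5 -1; 0 0 0.012 0 0 0 -1; 0 0 0.014 0 0 0 -1; 0 0 0.012 0 0 0 -1; 0 0 0 0 0 0 -1; 0 0 0 0 0 0 -1"}}

```text
time: 17.92
tcp_pos: [0.5262, 0.2071, 0.275]
orientation: [180.0, -0.0, 75.8]
ft_force: [1.9, 0.4, 0.7]
gripper_width: 0.0213
```

```bash
python3 -c "
from h import *
to([.527,.207,.187],n=8)"
```

```text
t 17.92 pos [0.5262 0.2071 0.275 ] [ 1.7999e+02 -1.0000e-02  7.5800e+01] F [1.9 0.4 0.7] w 0.0213
delta [0.0001 0.0008 0.088 ] norm/.0417 2.1 per 8 [0.     0.0001 0.011 ] rot [ 0.01 -0.01  0.  ]
```

>>> {"api": "send_rows", "payload": {"rows": "0 0.0005 0.01 0 0 0 -1; 0 0 0.012 0 0 0 -1; 0 0 0.012 0 0 0 -1; 0 0 0.008 0 0 0 -1; 0 0 0 0 0 0 -1; 0 0 0 0 0 0 -1"}}

```text
time: 18.42
tcp_pos: [0.5287, 0.2087, 0.2377]
orientation: [179.8, -0.4, 75.9]
ft_force: [-1.5, -0.5, 2.1]
gripper_width: 0.0209
```

```bash
python3 -c "
from h import *
to([.527,.207,.187],n=8)"
```

```text
t 18.42 pos [0.5287 0.2087 0.2377] [179.75  -0.41  75.86] F [-1.5 -0.5  2.1] w 0.0209
delta [-0.0025 -0.0015  0.0507] norm/.0417 1.2 per 8 [-0.0003 -0.0002  0.0063] rot [ 0.25 -0.41  0.06]
```

>>> {"api": "send_rows", "payload": {"rows": "-0.002 -0.0015 0.01 0.2 -0.4 0 -1; 0 0 0.012 0 0 0 -1; 0 0 0.014 0 0 0 -1; 0 0 0.011 0 0 0 -1; 0 0 0 0 0 0 -1; 0 0 0 0 0 0 -1"}}

```text
time: 18.92
tcp_pos: [0.5267, 0.2086, 0.1886]
orientation: [179.9, -0.1, 75.9]
ft_force: [-1.5, 0.5, 0.4]
gripper_width: 0.021
```

```bash
python3 -c "
from h import *
snap('wrist','w12');snap('side','s12')
to([.527,.207,.187],n=10)
s=load('s12');w=load('w12')
cv2.imwrite('pics/s12w12.png',np.hstack([cv2.resize(s['im'][60:260,310:520],(400,380)),cv2.resize(w['im'],(400,380))]))"
```

```text
t 19.02 pos [0.5265 0.2085 0.1889] [ 1.7997e+02 -1.0000e-01  7.5950e+01] F [-3.4 -0.1 -3.2] w 0.0211
delta [-0.0014  0.0009  0.0019] norm/.0417 0.1 per 10 [-0.0001  0.0001  0.0002] rot [ 0.03 -0.1   0.15]
```

View pics/s12w12.png

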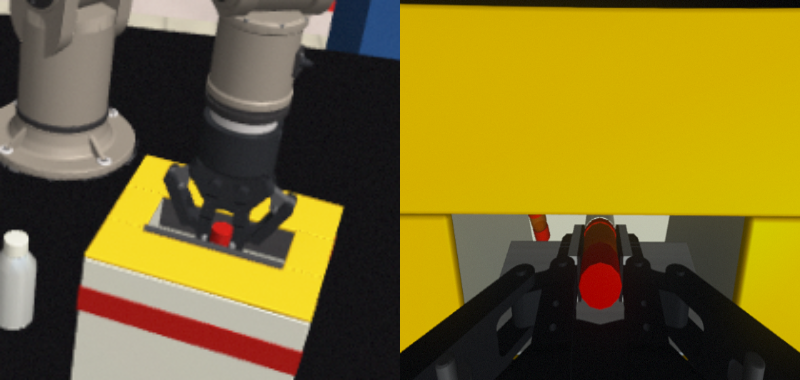

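The flap is open and the first vial is visible lying below, off to one side at (540,228). Releasing.

>>> {"api": "send_rows", "payload": {"rows": "0 0 0 0 0 0 0.2; 0 0 0 0 0 0 0.2; 0 0 0 0 0 0 0.2; 0 0 0 0 0 0 0.2; 0 0 0 0 0 0 0.2; 0 0 0 0 0 0 0.2; 0 0 0 0 0 0 0.2; 0 0 0 0 0 0 0.2; 0 0 0 0 0 0 0.2; 0 0 0 0 0 0 0.2"}}

```text
time: 19.85
tcp_pos: [0.5267, 0.2101, 0.1912]
orientation: [179.9, -0.3, 76.0]
ft_force: [-3.3, 1.2, -0.6]
gripper_width: 0.0514
```

```bash
python3 -c "
from h import *
snap('wrist','w13');snap('side','s13')
to([.527,.207,.187],n=10)
s=load('s13');w=load('w13')
cv2.imwrite('pics/s13w13.png',np.hstack([cv2.resize(s['im'][60:260,310:520],(400,380)),cv2.resize(w['im'],(400,380))]))"
```

```text
t 19.95 pos [0.5268 0.2102 0.1913] [179.92  -0.32  75.96] F [-3.3  1.8 -0.3] w 0.0513
delta [-0.003   0.001   0.0042] norm/.0417 0.1 per 10 [-0.0003  0.0001  0.0004] rot [ 0.08 -0.32  0.16]
```

View pics/s13w13.png

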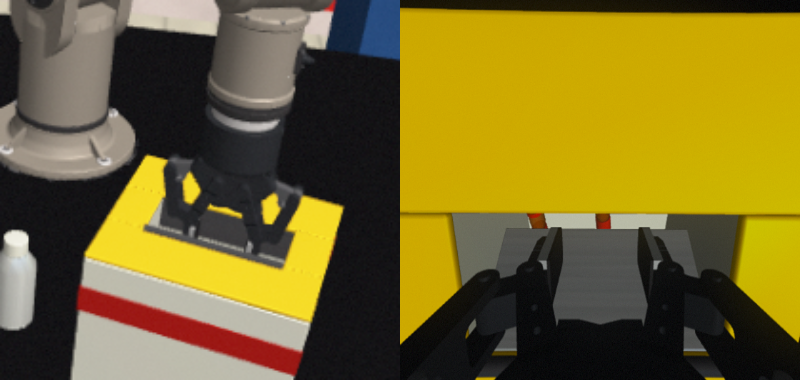

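Both vials are visible down in the bin at (537,222) and (602,222), and the gripper is empty. Retreating upward.

>>> {"api": "send_rows", "payload": {"rows": "0 0 -0.015 0 0 0 0.2; 0 0 -0.025 0 0 0 0.2; 0 0 -0.03 0 0 0 0.2; 0 0 -0.03 0 0 0 0.2; 0 0 -0.03 0 0 0 0.2; 0 0 -0.02 0 0 0 0.2; 0 0 0 0 0 0 0.2; 0 0 0 0 0 0 0.2; 0 0 0 0 0 0 0.2; 0 0 0 0 0 0 0.2"}}

```text
time: 20.78
tcp_pos: [0.5344, 0.2034, 0.3498]
orientation: [178.9, -0.3, 75.6]
ft_force: [0.3, -0.2, -0.0]
gripper_width: 0.051
```

```bash
python3 -c "
from h import *
snap('side','s14');snap('top','t14')
to([.527,.207,.187],n=10)
w=load('w13')
print([atd(w,u,243).round(3) for u in (191,282)])
t=load('t14'); s=load('s14')
cv2.imwrite('pics/f14.png',np.hstack([cv2.resize(s['im'],(400,300)),cv2.resize(t['im'],(400,300))]))"
```

```text
t 20.88 pos [0.534  0.2034 0.3494] [178.94  -0.28  75.58] F [ 0.1  0.1 -0.2] w 0.0514
delta [ 0.0009 -0.0107  0.1622] norm/.0417 3.9 per 10 [ 0.0001 -0.0011  0.0162] rot [ 1.06 -0.28 -0.22]
[array([0.553, 0.114, 0.043]), array([0.575, 0.201, 0.042])]
```

View pics/f14.png

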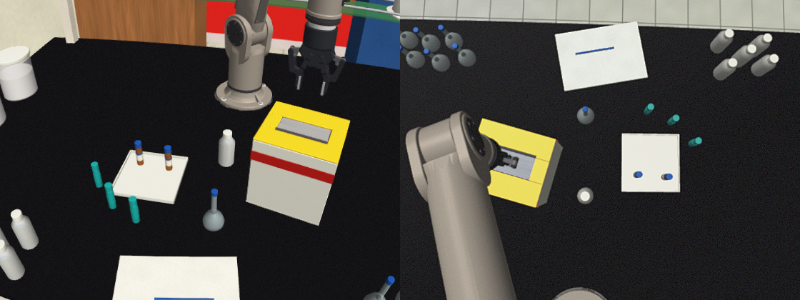

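The flap is shut, both blue-capped vials are standing, and the flask, metal bottle and turquoise vials are undisturbed. The arm is touching nothing, so I'm handing in.

```bash
python3 -c "
from h import *
print(manip.job_done())"
```

```text
the job is handed in; nothing more can be done
None
```

Both red-capped reject vials are in the glass-waste bin. I pushed the flap open with each vial, held it open with the fingertips about 45 mm below the lid while the vial dropped, and let it shut each time. The job was handed in at about 21 s of the 69 s allowed.

**Last checks:**
- **Vials in the bin:** the wrist camera saw both lying on the bin floor, at z of about 0.043 m.
- **Flap:** it was shut in the side view after each drop.
- **Everything else:** the two blue-capped vials still stood in the tray, and the flask, metal bottle and turquoise look-alikes looked unmoved. I judged this by eye from the last side and top pictures.
- **Arm:** it was clear of everything, with forces near zero. The readings I took while pushing the flap stayed under about 5 N.

**One disagreement:** the wrist camera placed things about 4 mm further in +x than the top camera. I aimed in between, and no check failed.

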